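# Third click on the extractor gate, then start

### The arm

A 6-joint arm with a two-finger parallel gripper is mounted at the origin on the work surface. World frame = base frame: x ahead of the robot, y to its left, z up, the work surface at z = 0. Lengths are in m, angles in degrees, forces in N, time in s.
With the tool pointing down it reaches from about 0.25 to 0.775 m from the base axis. Payload 4 kg.
Tool frame: the origin (TCP) lies on the mounting face of the last link; the fingertips stand env.tips_ahead ahead of it and the grasp point (between the pads) lies 180 mm ahead of it (env.tips_ahead is the distance from the TCP to the fingertips, in m); z points along the fingers, y is the line along which they close (so a half turn about z gives the same grasp; the last joint's range is limited). The gripper opens to 94 mm and grips with 3 to 60 N. Pads are 16 mm wide; open, the fingers measure 119 mm over their backs; the gripper's body (75 mm by 177 mm) begins 78 mm behind the grasp point.
Start: joints at [65.082, 4.996, 78.535, -0, 96.463, -5.907], TCP at [0.179, 0.52, 0.405] pointing down, gripper open.
Joint ranges: [-177.83, 177.83], [-43.37, 116.18], [15.69, 146.23], [-61.86, 241.86], [9.47, 152.12], [-147.06, 147.06]. Speed limits (degrees/s): [159.86, 159.86, 180, 180, 180, 180].

### API

Orientations are given as a 3x3 rotation matrix whose columns are the frame's x, y, z axes.
In Python, from station import env gives the robot as it stands.
- The arm moves only by the tool jog_arm, never from a script. Its argument "plan" is a list of rows, each a list of 3 entries, a list of its own where there are three numbers: the turn, a rotation vector about the tool's x, y, z in rad, then the shift along the tool's x, y, z in mm, then the finger opening in mm, from 0 to 94. A call has 1 to 10 rows; each row is the pose to reach, as a shift and turn from the pose commanded when the call began, along the tool's axes at that moment; what a row does not reach only later rows make up. A row lasts 1/8 s, in which the tool goes at most 62.5 mm and 10.7 degrees, less where a joint would pass 70% of its speed; a pose out of reach is approached as far as the arm can. A call with a gripper value outside its range is refused whole. The fingers move at their own pace and stop on an object; "newtons" is the grip in N (left out, the last holds). Time passes only in rows, so rows that repeat a pose let the fingers close. It gives the time, the measured TCP pose, the force, the opening and the grip force at its end, in the units of the state.
- env.get_obs(): the state, without advancing time (a new reading comes with each control period).
- env.snapshot(name): name is "scene" or "side" or "wrist"; returns a dict with "frame" (480x640x3 uint8, red, green, blue), "range_z" (480x640 float32, m along the optical axis (not along the pixel's ray), 0 where there is no reading), "fx", "fy", "cx", "cy" (pixels), "world_from_camera" (4x4, takes a point from camera to world coordinates); the wrist camera has in their place "hand_eye" (4x4, takes a point from camera to tool coordinates, whose origin is the TCP and whose axes are the flange's). Camera axes: x right, y down, z forward; pixel columns grow to the right and rows downward; lengths in m; the calibration is good to about 2 mm. A picture is of the moment at which its call begins: read the wrist's pose just before it.
- env.sign_off(): hands the job in; it is judged then, once.
Trained networks look in a picture, given as the dict that the camera call returned (one of the last four; its "shot" number tells which), for a name from the list of things; names that differ only in an ending like _2 or _b are one class to them, and where a whole thing is asked for, a point or a joint stands for the part that bears it (a point fixed in the world has none). Each returns a list of dicts, best first, with "conf" (0 to 1); they miss things now and then, are a little off and sometimes report something else, mostly with a low value. They report only what shows in the picture. A call takes as long as a camera call.
- env.spot_in(query, picture): "position" ([x, y, z] in m, in the coordinates of the camera as it stood for that picture, good to about 4 mm: the middle of the surface that is visible of it).
- env.landmark_of(query, picture): "position" ([x, y, z] in m, in the coordinates of the camera as it stood for that picture, good to about 4 mm: a listed point, or the origin of a listed thing).
The state is a dict: "time_s": time; "joint_positions": joint angles; "joint_velocities": joint speeds; "effort": joint torques, N m; "ee_pos": TCP position; "tool_rot": TCP orientation; "ft_force": force on the tool from outside, world axes, zero at the start; "moment": the same for the moment, N m; "grip_width": opening from 0.0 (shut) to 1.0 (fully open); "finger_force": force on a finger pad.
Only numpy, scipy, OpenCV 4.12 (cv2) and the standard library are available. Lean on these libraries where they do the work, as an engineer would, in place of code of your own. Each camera call takes 0.05 s, during which the arm holds its last target. There are 200 camera calls.

### The job

Set the bench extractor for engraving: with a fingertip, gently push the gate lever on top of the grey extractor along its slot from shut to its third click (count the clicks by feel, do not run past the third) and leave it resting there. Then press the square start button on the control box right down and let it come back up. Only touch and push, do not pinch, lift or carry anything, and leave the round buttons and the loose things alone.

Things in the scene. Friction and masses are not known exactly. Their poses are not given: they have to be found in the camera images.
- extractor: Bench extractor, fixed: grey sheet-metal box, 150 (its x) x 240 (its y) x 80 mm high, duct stub (radius 41 mm) sticking out 60 mm at +x. Origin: centre of its underside, on the bench. Left or right of the robot, turned up to 20 degrees. A black slot runs along its y in the flat top at x = -30 mm, with six tick marks beside it, on the +x side, one at each resting place of the lever.
- gate (a joint): Gate lever's travel along the extractor's +y, m. 0 = shut, at the slot's -y end; starts in this notch. Sprung notches every 16 mm: clicks 1 to 5 at 0.016, 0.032, 0.048, 0.064, 0.080 (far stop). Leaving a notch takes about 6 N; resistance then falls to nothing and just past half way the lever springs ahead of the finger into the next notch and stays.
- gate_top (a point): Centre of the top of the gate lever, moving with it: upright flat steel tab in the slot, 50 mm above the extractor's top (point 130 mm above the bench), 30 mm wide across the slot (extractor x), 10 mm thick along it (extractor y). Axes as the extractor's. Push on its -y face, any height. Only the block (behind, 36 mm high) stands near its path.
- console: Control box, fixed: aluminium, 160 (its x) x 220 (its y) x 70 mm high; origin: centre of its underside. On the other side from the extractor, turned up to 20 degrees. On top at x = -35 mm, three grey buttons: square (start) at y = +68 mm, round ones at y = 0 and -68 mm. Behind, at x = +45 mm: knob 16 mm high (y = +72), display 8 mm high (y = 0), collet nut.
- start (a joint): Travel of the square start button downwards, in m: 0 = up, 0.006 = fully down. Sprung: 1.5 N to begin, 5 N fully down; it comes back up by itself.
- start_top (a point): Centre of the top face of the square start button, 26 x 26 mm, in a black 38 x 38 x 10 mm surround; 90 mm above the bench when up, 10 mm above its surround.
- round_a (a joint): Travel of the middle round button (26 mm across), in m: 0 up, 0.006 down. Leave it up.
- round_b (a joint): Travel of the end round button (26 mm across), in m: 0 up, 0.006 down. Leave it up.
- milled_block: Loose bystander: light wooden block 45 x 45 x 36 mm with a 26 mm hole down through it, lying on the extractor's top behind the slot (about x = +46 mm in the extractor's frame). Origin: centre of its underside.
- collet_nut: Loose bystander: steel ring 32 mm across, 18 mm high, lying on the control box behind the round buttons. Origin: centre of its underside.
- bit_tube: Loose bystander: upright aluminium cylinder 32 mm across, 75 mm high, on the bench between the extractor and the control box. Origin: centre of its underside.
- wrench: Loose bystander: steel wrench lying on the bench, out at one side.
- brush: Loose bystander: hand brush lying on the bench, out at one side.
- oil_bottle: Loose bystander: upright white plastic bottle 48 mm across, 130 mm high, on the bench, out at one side.
- cup: Loose bystander: upright white cup 80 mm across, 90 mm high, on the bench, out at one side.

How it is judged:
By the outcome, as a careful person would: the job done as asked, in the order asked, and still so for the second after the job is handed in, with the robot touching nothing.
It also fails if it takes over 64 s, if anything falls off the work surface, if the arm or the gripper's body presses on something with over 40 N, if the wrist force passes 120 N, or if a joint passes its speed limit or range.

## Working session

There is one attempt and no reset: what is moved stays moved. The work goes in short steps, Python scripts to look and compute and a tool call to move; the robot and the scene stay as the last step left them, time stands still between calls to the robot, and variables do not carry over. Pictures are saved under pics/ and viewed, at most 10 in all, crops included, and the job is handed in when it is done.

Besides the shell and the picture viewer there is one more tool, called after "Emit:" in YAML: its name, and indented under it one key for each argument. jog_arm: Moves the arm, as the interface text tells. Its arguments: {"type":"object","properties":{"plan":{"type":"array"},"newtons":{"type":"number"}},"required":["plan"]}

```bash
mkdir -p pics; ls; cat > h.py <<'E'
from station import env
import numpy as np, cv2
def snap(n,f=None):
    o=env.get_obs(); p=env.snapshot(n)
    if n=="wrist":
        T=np.eye(4);T[:3,:3]=np.array(o["tool_rot"]);T[:3,3]=o["ee_pos"];W=T@np.array(p["hand_eye"])
    else: W=np.array(p["world_from_camera"])
    if f: cv2.imwrite("pics/"+f,p["frame"][:,:,::-1])
    return p,W
def w(W,c): return (W@np.r_[c,1])[:3]
def px(p,W,u,v):
    z=p["range_z"][v,u]; return w(W,[(u-p["cx"])/p["fx"]*z,(v-p["cy"])/p["fy"]*z,z])
def cloud(p,W):
    v,u=np.mgrid[:480,:640];z=p["range_z"];P=np.stack([(u-p["cx"])/p["fx"]*z,(v-p["cy"])/p["fy"]*z,z],-1)
    return P@W[:3,:3].T+W[:3,3]
E
python3 - <<'E'
from h import *
np.set_printoptions(precision=4,suppress=True)
o=env.get_obs();print(o,env.tips_ahead)
for c in("scene","side"):
    p,W=snap(c,c+"0.png")
    print(c,W[:3,3],W[:3,2])
    for q in("extractor","gate_top","console","start_top"):
        for d in env.landmark_of(q,p)[:2]: print(q,round(d["conf"],2),w(W,d["position"]))
a=np.hstack([cv2.imread("pics/scene0.png"),cv2.imread("pics/side0.png")]);cv2.imwrite("pics/both.png",cv2.resize(a,(800,300)))
E
```

```text
pics
{'time_s': 0.0, 'joint_positions': array([65.0817,  5.0358, 78.6225,  0.0015, 96.4629, -5.9063]), 'joint_velocities': array([ 0.0141,  0.0209, -0.114 , -0.0116, -0.0472, -0.1696]), 'effort': array([  0.0003, -34.0173, -30.2431,   0.0718,   0.0328,  -0.0002]), 'ee_pos': array([0.1791, 0.5199, 0.4036]), 'tool_rot': array([[-0.9455,  0.3258, -0.0009],
       [ 0.3258,  0.9454, -0.0019],
       [ 0.0002, -0.0021, -1.    ]]), 'ft_force': array([ 0.3099, -0.8363,  0.2945]), 'moment': array([ 0.0246, -0.0228,  0.0027]), 'finger_force': 0.0, 'grip_width': 0.9987695966125995} 0.1992
scene [ 1.381  -0.2977  0.7089] [-0.7866  0.2742 -0.5532]
extractor 0.62 [ 0.579  -0.2367 -0.0062]
gate_top 0.53 [ 0.5482 -0.2832  0.1314]
console 0.78 [ 0.5539  0.1838 -0.0005]
console 0.49 [0.3684 0.4622 0.0009]
start_top 0.64 [0.5462 0.2609 0.0893]
side [0.3357 0.9828 1.1086] [ 0.1072 -0.6874 -0.7183]
extractor 0.61 [ 0.5731 -0.235  -0.0022]
extractor 0.61 [0.5349 0.4729 0.0017]
gate_top 0.53 [ 0.5499 -0.2798  0.1311]
console 0.61 [ 0.5597  0.1803 -0.0026]
start_top 0.61 [0.5456 0.262  0.0888]
start_top 0.61 [ 0.3814 -0.4697 -0.0005]
```

View pics/both.png

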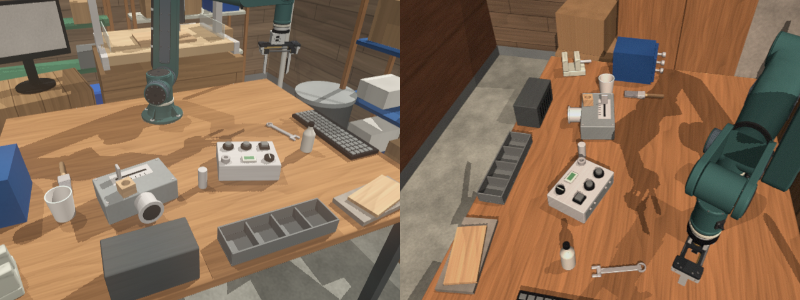

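```bash
python3 - <<'E'
from h import *
np.set_printoptions(precision=4,suppress=True)
for c in("scene","side"):
    p,W=snap(c);P=cloud(p,W).reshape(-1,3);P=P[p["range_z"].ravel()>0]
    def rect(m):
        r=cv2.minAreaRect((P[m][:,:2]*1000).astype(np.float32));print(c,m.sum(),r)
    x,y,z=P.T
    rect((abs(z-.08)<.004)&(abs(x-.575)<.16)&(abs(y+.235)<.17))
    rect((abs(z-.07)<.004)&(abs(x-.556)<.15)&(abs(y-.182)<.16))
    m=(z>.095)&(z<.136)&(np.hypot(x-.549,y+.281)<.035);print("tab",m.sum(),P[m].min(0),P[m].max(0));
    m=(z>.124)&(z<.138)&(np.hypot(x-.549,y+.281)<.035);rect(m)
    rect((abs(z-.09)<.004)&(np.hypot(x-.546,y-.261)<.03))
E
```

```text
scene 4879 ((604.0050048828125, -230.53131103515625), (211.68206787109375, 239.09957885742188), 10.653704643249512)
scene 2610 ((555.9202270507812, 184.6982421875), (219.312744140625, 163.40708923339844), 70.10102844238281)
tab 135 [ 0.5395 -0.2875  0.095 ] [ 0.5698 -0.2738  0.1319]
scene 52 ((554.5009155273438, -280.8880310058594), (30.253297805786133, 9.728668212890625), 11.858272552490234)
scene 71 ((544.9094848632812, 260.4430236816406), (24.576074600219727, 30.86827850341797), 65.21202087402344)
side 2280 ((600.42333984375, -226.4379425048828), (208.1901092529297, 244.33079528808594), 10.72802448272705)
side 3624 ((552.46142578125, 188.26788330078125), (223.28041076660156, 162.03317260742188), 69.89391326904297)
tab 125 [ 0.5344 -0.2853  0.0953] [ 0.564  -0.2658  0.1338]
side 36 ((549.569091796875, -276.856201171875), (28.98004913330078, 13.243902206420898), 19.179931640625)
side 109 ((543.0211181640625, 263.387451171875), (26.27402687072754, 27.094219207763672), 68.67191314697266)
```

The scene and side views agree. The extractor is at the robot's right (scene half about (135,185)), turned about 10.7°, with the tab at its shut end. The console is on the left (about (248,160)), turned about -20°, with the square button at its far +y end. Next I move over towards the lever with the fingers shut.

Emit:
jog_arm:
  plan:
    - [[0, 0, 0.05], [-20, -20, 0], 0]
    - [[0, 0, 0.1], [-50, -53, 0], 0]
    - [[0, 0, 0.16], [-82, -86, 0], 0]
    - [[0, 0, 0.22], [-115, -121, 0], 0]
    - [[0, 0, 0.28], [-150, -158, 0], 0]
    - [[0, 0, 0.34], [-185, -195, 0], 0]
    - [[0, 0, 0.4], [-220, -232, 0], 0]
    - [[0, 0, 0.46], [-255, -269, 0], 0]
    - [[0, 0, 0.52], [-290, -306, 0], 0]
    - [[0, 0, 0.58], [-325, -343, 0], 0]
  newtons: 20

```text
time_s: 1.85
ee_pos: [0.3749, 0.0882, 0.4051]
tool_rot: [[-0.611, 0.792, 0.001], [0.792, 0.611, 0.0], [-0.001, 0.001, -1.0]]
ft_force: [0.8, 0.3, -0.4]
grip_width: 0.006
finger_force: 0.0
```

```bash
cat > go.py <<'E'
import sys
from h import *
o=env.get_obs();R=np.array(o["tool_rot"]);t=np.array([float(a) for a in sys.argv[1:4]])
d=t-(np.array(o["ee_pos"])+R[:,2]*env.tips_ahead)*1000 if len(t)==3 else 0
print("tip",np.round((np.array(o["ee_pos"])+R[:,2]*env.tips_ahead)*1000,1),"shift tool mm",np.round(R.T@d,1),"xang",np.degrees(np.arctan2(R[1,0],R[0,0])).round(2),"zaxis",R[:,2].round(4),"F",np.round(o["ft_force"],1),"t",o["time_s"],o["joint_positions"].round(0),o["grip_width"])
E
python3 go.py 559 -316 200
```

```text
tip [375.2  88.3 205.9] shift tool mm [-432.4 -101.4    6. ] xang 127.65 zaxis [ 1.5e-03  4.0e-04 -1.0e+00] F [ 0.8  0.3 -0.4] t 1.85 [  5. -17.  98.   0.  98. -33.] 0.0061944280269161526
```

Emit:
jog_arm:
  plan:
    - [[0, 0, 0.05], [-45, -10, 0], 0]
    - [[0, 0, 0.1], [-95, -22, 0], 0]
    - [[0, 0, 0.16], [-145, -34, 0], 0]
    - [[0, 0, 0.22], [-195, -46, 0], 0]
    - [[0, 0, 0.28], [-245, -58, 0], 0]
    - [[0, 0, 0.34], [-295, -70, 0], 0]
    - [[0, 0, 0.4], [-345, -81, 0], 0]
    - [[0, 0, 0.44], [-395, -92, 0], 0]
    - [[0, 0, 0.47], [-425, -100, 0], 0]
    - [[0, 0, 0.47], [-432, -101, 0], 0]

```text
time_s: 3.1
ee_pos: [0.5597, -0.3153, 0.4036]
tool_rot: [[-0.186, 0.983, -0.001], [0.983, 0.186, 0.001], [0.001, -0.001, -1.0]]
ft_force: [-0.7, 0.3, -0.6]
grip_width: 0.005
finger_force: 0.0
```

```bash
python3 go.py 559 -316 110; python3 - <<'E'
from h import *
np.set_printoptions(precision=4,suppress=True)
p,W=snap("wrist","w1.png")
for q in("gate_top","extractor"):
    for d in env.landmark_of(q,p)[:2]: print(q,d["conf"],w(W,d["position"]))
P=cloud(p,W).reshape(-1,3);P=P[p["range_z"].ravel()>0];x,y,z=P.T
m=(z>.126)&(z<.136)&(np.hypot(x-.552,y+.279)<.035)
print(m.sum(),cv2.minAreaRect((P[m][:,:2]*1000).astype(np.float32)))
m=(abs(z-.08)<.005)&(x<.68);print(cv2.minAreaRect((P[m][:,:2]*1000).astype(np.float32)))
E
```

```text
tip [ 559.4 -315.1  204.4] shift tool mm [-0.9 -0.5 94.4] xang 100.73 zaxis [-1.2e-03  8.0e-04 -1.0e+00] F [-0.7  0.3 -0.6] t 3.1 [-34.  17.  65.   0.  98. -45.] 0.004996584103262752
gate_top 0.66 [ 0.5504 -0.2811  0.1324]
extractor 0.8 [ 0.5721 -0.2339 -0.0037]
526 ((550.1388549804688, -281.0019226074219), (29.67310905456543, 10.102869033813477), 10.518595695495605)
((604.3878173828125, -307.32257080078125), (187.03236389160156, 374.0125732421875), 10.460514068603516)
```

View pics/w1.png

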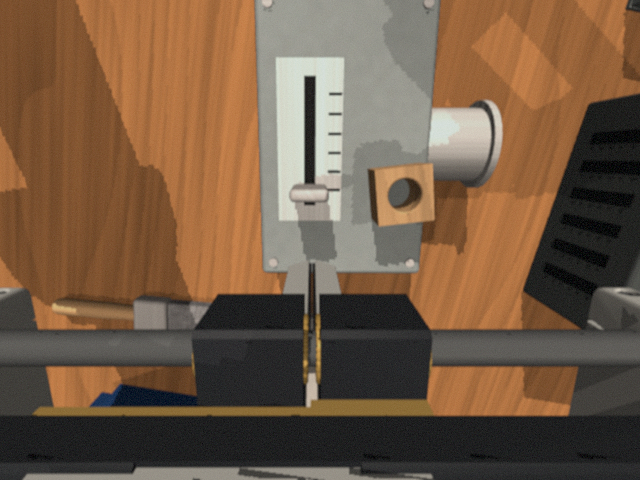

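Wrist view: the tab is at (308,192) at the slot's shut end, the block is clear at (402,195), and the fingers are behind the tab at (312,290). Now I lower behind the tab.

Emit:
jog_arm:
  plan:
    - [[0, 0, 0], [0, -3, 20], 0]
    - [[0, 0, 0], [0, -3, 50], 0]
    - [[0, 0, 0], [0, -3, 80], 0]
    - [[0, 0, 0], [0, -3, 98], 0]
    - [[0, 0, 0], [0, -3, 102], 0]
    - [[0, 0, 0], [5, -3, 102], 0]
    - [[0, 0, 0], [10, -3, 102], 0]
    - [[0, 0, 0], [14, -3, 102], 0]
    - [[0, 0, 0], [15, -3, 102], 0]
    - [[0, 0, 0], [15, -3, 102], 0]

```text
time_s: 4.5
ee_pos: [0.5536, -0.2993, 0.3029]
tool_rot: [[-0.188, 0.982, 0.0], [0.982, 0.188, -0.0], [-0.0, 0.0, -1.0]]
ft_force: [-1.0, 0.7, 0.7]
grip_width: -0.001
finger_force: 0.0
```

```bash
python3 go.py 550 -281 103
```

```text
tip [ 553.7 -299.3  103.7] shift tool mm [18.7 -0.2  0.7] xang 100.84 zaxis [ 3.e-04 -1.e-04 -1.e+00] F [-1.   0.7  0.7] t 4.5 [-34.  17.  76.   0.  87. -44.] -0.0005883715558695142
```

Emit:
jog_arm:
  plan:
    - [[0, 0, 0], [2, 0, 0], 0]
    - [[0, 0, 0], [4, 0, 0], 0]
    - [[0, 0, 0], [5, 0, 0], 0]
    - [[0, 0, 0], [5, 0, 0], 0]

```text
time_s: 5.0
ee_pos: [0.5527, -0.2944, 0.3026]
tool_rot: [[-0.188, 0.982, 0.0], [0.982, 0.188, 0.0], [0.0, 0.0, -1.0]]
ft_force: [-0.6, 0.1, -1.0]
grip_width: 0.007
finger_force: 0.0
```

Emit:
jog_arm:
  plan:
    - [[0, 0, 0], [1, 0, 0], 0]
    - [[0, 0, 0], [1, 0, 0], 0]

```text
time_s: 5.25
ee_pos: [0.5525, -0.2936, 0.3026]
tool_rot: [[-0.188, 0.982, 0.0], [0.982, 0.188, -0.0], [-0.0, 0.0, -1.0]]
ft_force: [0.6, -0.5, -0.3]
grip_width: 0.004
finger_force: 0.3
```

Emit:
jog_arm:
  plan:
    - [[0, 0, 0], [1, 0, 0], 0]
    - [[0, 0, 0], [1, 0, 0], 0]

```text
time_s: 5.5
ee_pos: [0.5523, -0.293, 0.3027]
tool_rot: [[-0.188, 0.982, 0.001], [0.982, 0.188, -0.001], [-0.002, 0.0, -1.0]]
ft_force: [1.1, -3.0, -0.9]
grip_width: 0.007
finger_force: 1.7
```

Emit:
jog_arm:
  plan:
    - [[0, 0, 0], [1, 0, 0], 0]
    - [[0, 0, 0], [1, 0, 0], 0]

```text
time_s: 5.75
ee_pos: [0.5522, -0.2923, 0.3027]
tool_rot: [[-0.187, 0.982, 0.001], [0.982, 0.187, -0.003], [-0.003, 0.001, -1.0]]
ft_force: [1.6, -5.8, -1.6]
grip_width: 0.004
finger_force: 2.7
```

Contact is made at about y = -0.2934, with 6 N building as the spec says. I'll step through the clicks.

Emit:
jog_arm:
  plan:
    - [[0, 0, 0], [1, 0, 0], 0]
    - [[0, 0, 0], [2, 0, 0], 0]
    - [[0, 0, 0], [3, 0, 0], 0]
    - [[0, 0, 0], [4, 0, 0], 0]
    - [[0, 0, 0], [4, 0, 0], 0]

```text
time_s: 6.38
ee_pos: [0.5513, -0.287, 0.3027]
tool_rot: [[-0.188, 0.982, -0.0], [0.982, 0.188, 0.002], [0.002, -0.0, -1.0]]
ft_force: [0.5, -0.1, 0.1]
grip_width: 0.006
finger_force: 0.4
```

Emit:
jog_arm:
  plan:
    - [[0, 0, 0], [1, 0, 0], 0]
    - [[0, 0, 0], [2, 0, 0], 0]
    - [[0, 0, 0], [3, 0, 0], 0]
    - [[0, 0, 0], [3, 0, 0], 0]

```text
time_s: 6.88
ee_pos: [0.5508, -0.2843, 0.3026]
tool_rot: [[-0.188, 0.982, -0.0], [0.982, 0.188, 0.001], [0.001, -0.0, -1.0]]
ft_force: [-0.5, 0.7, 0.7]
grip_width: 0.009
finger_force: 0.0
```

Emit:
jog_arm:
  plan:
    - [[0, 0, 0], [1, 0, 0], 0]
    - [[0, 0, 0], [2, 0, 0], 0]
    - [[0, 0, 0], [3, 0, 0], 0]
    - [[0, 0, 0], [3, 0, 0], 0]

```text
time_s: 7.38
ee_pos: [0.5502, -0.2816, 0.3027]
tool_rot: [[-0.188, 0.982, 0.0], [0.982, 0.188, 0.0], [0.0, 0.0, -1.0]]
ft_force: [0.2, 1.0, 0.3]
grip_width: 0.008
finger_force: 0.0
```

Emit:
jog_arm:
  plan:
    - [[0, 0, 0], [1, 0, 0], 0]
    - [[0, 0, 0], [2, 0, 0], 0]
    - [[0, 0, 0], [3, 0, 0], 0]
    - [[0, 0, 0], [3, 0, 0], 0]

```text
time_s: 7.88
ee_pos: [0.5497, -0.2786, 0.3027]
tool_rot: [[-0.188, 0.982, 0.0], [0.982, 0.188, 0.0], [0.0, 0.0, -1.0]]
ft_force: [-0.1, -0.4, -0.6]
grip_width: 0.005
finger_force: 0.0
```

```bash
python3 go.py 550 -281 103; python3 - <<'E'
from h import *
p,W=snap("side")
for d in env.landmark_of("gate_top",p)[:2]: print(d["conf"],w(W,d["position"]))
E
```

```text
tip [ 549.7 -278.6  103.5] shift tool mm [-2.4 -0.1  0.5] xang 100.84 zaxis [ 1.e-04  1.e-04 -1.e+00] F [-0.1 -0.4 -0.6] t 7.875 [-32.  16.  78.   0.  87. -43.] 0.005027919843364616
0.75 [ 0.54504836 -0.26820569  0.1322821 ]
```

Click 1 is felt and agrees with the camera. On to click 2.

Emit:
jog_arm:
  plan:
    - [[0, 0, 0], [1, 0, 0], 0]
    - [[0, 0, 0], [2, 0, 0], 0]
    - [[0, 0, 0], [2, 0, 0], 0]

```text
time_s: 8.35
ee_pos: [0.5493, -0.2773, 0.3027]
tool_rot: [[-0.187, 0.982, 0.001], [0.982, 0.187, -0.001], [-0.002, 0.0, -1.0]]
ft_force: [1.7, -2.9, -0.6]
grip_width: 0.004
finger_force: 1.7
```

Emit:
jog_arm:
  plan:
    - [[0, 0, 0], [1, 0, 0], 0]
    - [[0, 0, 0], [2, 0, 0], 0]
    - [[0, 0, 0], [3, 0, 0], 0]
    - [[0, 0, 0], [4, 0, 0], 0]
    - [[0, 0, 0], [5, 0, 0], 0]
    - [[0, 0, 0], [6, 0, 0], 0]
    - [[0, 0, 0], [7, 0, 0], 0]
    - [[0, 0, 0], [8, 0, 0], 0]
    - [[0, 0, 0], [9, 0, 0], 0]
    - [[0, 0, 0], [9, 0, 0], 0]

```text
time_s: 9.6
ee_pos: [0.5476, -0.2677, 0.3027]
tool_rot: [[-0.188, 0.982, -0.0], [0.982, 0.188, 0.0], [0.0, -0.0, -1.0]]
ft_force: [0.6, 0.4, 0.1]
grip_width: 0.003
finger_force: 0.0
```

Emit:
jog_arm:
  plan:
    - [[0, 0, 0], [1, 0, 0], 0]
    - [[0, 0, 0], [2, 0, 0], 0]
    - [[0, 0, 0], [3, 0, 0], 0]
    - [[0, 0, 0], [4, 0, 0], 0]
    - [[0, 0, 0], [5, 0, 0], 0]
    - [[0, 0, 0], [5, 0, 0], 0]

```text
time_s: 10.35
ee_pos: [0.5467, -0.263, 0.3027]
tool_rot: [[-0.188, 0.982, 0.0], [0.982, 0.188, 0.0], [0.0, 0.0, -1.0]]
ft_force: [0.3, 1.0, 0.0]
grip_width: 0.006
finger_force: 0.0
```

Emit:
jog_arm:
  plan:
    - [[0, 0, 0], [1, 0, 0], 0]
    - [[0, 0, 0], [2, 0, 0], 0]
    - [[0, 0, 0], [2, 0, 0], 0]

```text
time_s: 10.72
ee_pos: [0.5463, -0.2616, 0.3027]
tool_rot: [[-0.187, 0.982, 0.001], [0.982, 0.187, -0.002], [-0.002, 0.0, -1.0]]
ft_force: [0.7, -3.5, -1.0]
grip_width: 0.007
finger_force: 1.7
```

```bash
python3 go.py 550 -281 103; python3 - <<'E'
from h import *
p,W=snap("side")
for d in env.landmark_of("gate_top",p)[:2]: print(d["conf"],w(W,d["position"]))
E
```

```text
tip [ 546.4 -261.9  103.5] shift tool mm [-19.5  -0.1   0.5] xang 100.81 zaxis [ 6.0e-04 -1.5e-03 -1.0e+00] F [ 0.7 -3.5 -1. ] t 10.725 [-31.  14.  80.  -0.  86. -42.] 0.006966782671860119
0.62 [ 0.54295966 -0.25224776  0.13062024]
```

Click 2 is done and contact felt at the new notch. Now the third, with a stop short of its resting place.

Emit:
jog_arm:
  plan:
    - [[0, 0, 0], [1, 0, 0], 0]
    - [[0, 0, 0], [2, 0, 0], 0]
    - [[0, 0, 0], [3, 0, 0], 0]
    - [[0, 0, 0], [4, 0, 0], 0]
    - [[0, 0, 0], [5, 0, 0], 0]
    - [[0, 0, 0], [6, 0, 0], 0]
    - [[0, 0, 0], [7, 0, 0], 0]
    - [[0, 0, 0], [8, 0, 0], 0]
    - [[0, 0, 0], [9, 0, 0], 0]
    - [[0, 0, 0], [9, 0, 0], 0]

```text
time_s: 12.08
ee_pos: [0.5446, -0.252, 0.3026]
tool_rot: [[-0.188, 0.982, -0.0], [0.982, 0.188, 0.0], [0.001, -0.0, -1.0]]
ft_force: [-0.8, -0.2, -0.3]
grip_width: 0.007
finger_force: 0.0
```

```bash
python3 go.py 550 -281 103; python3 - <<'E'
from h import *
p,W=snap("side")
for d in env.landmark_of("gate_top",p)[:2]: print(d["conf"],w(W,d["position"]))
E
```

```text
tip [ 544.5 -251.9  103.4] shift tool mm [-29.6  -0.1   0.4] xang 100.84 zaxis [-2.e-04  5.e-04 -1.e+00] F [-0.8 -0.2 -0.3] t 12.075 [-30.  14.  80.   0.  86. -41.] 0.0072516213713298494
0.57 [ 0.54075581 -0.23292547  0.13268233]
```

The lever sprang ahead to the third click. Next I back off and lift.

Emit:
jog_arm:
  plan:
    - [[0, 0, 0], [-10, 0, 0], 0]
    - [[0, 0, 0], [-25, 0, 0], 0]
    - [[0, 0, 0], [-35, 0, -5], 0]
    - [[0, 0, 0], [-35, 0, -35], 0]
    - [[0, 0, 0], [-35, 0, -70], 0]
    - [[0, 0, 0], [-35, 0, -98], 0]
    - [[0, 0, 0], [-35, 0, -100], 0]
    - [[0, 0, 0], [-35, 0, -100], 0]

```text
time_s: 13.18
ee_pos: [0.5511, -0.2869, 0.4016]
tool_rot: [[-0.188, 0.982, -0.001], [0.982, 0.188, 0.001], [0.001, -0.001, -1.0]]
ft_force: [0.2, 0.0, -0.2]
grip_width: 0.004
finger_force: 0.0
```

```bash
python3 - <<'E'
from h import *
p,W=snap("wrist","w2.png")
for d in env.landmark_of("gate_top",p)[:1]: print(d["conf"],w(W,d["position"]))
P=cloud(p,W).reshape(-1,3);P=P[p["range_z"].ravel()>0];x,y,z=P.T
m=(z>.126)&(z<.136)&(np.hypot(x-.541,y+.233)<.035)
print(m.sum(),cv2.minAreaRect((P[m][:,:2]*1000).astype(np.float32)))
E
python3 go.py 544 262 200
```

```text
0.76 [ 0.54194025 -0.23331385  0.13233431]
542 ((541.3506469726562, -233.6129150390625), (29.756664276123047, 9.50022029876709), 10.67789363861084)
tip [ 550.5 -286.4  201.3] shift tool mm [539.8  96.6   2.4] xang 100.82 zaxis [-0.0029  0.002  -1.    ] F [ 0.2 -0.2 -0.3] t 13.275 [-33.  14.  68.   0.  98. -44.] 0.0053987933408871725
```

View pics/w2.png

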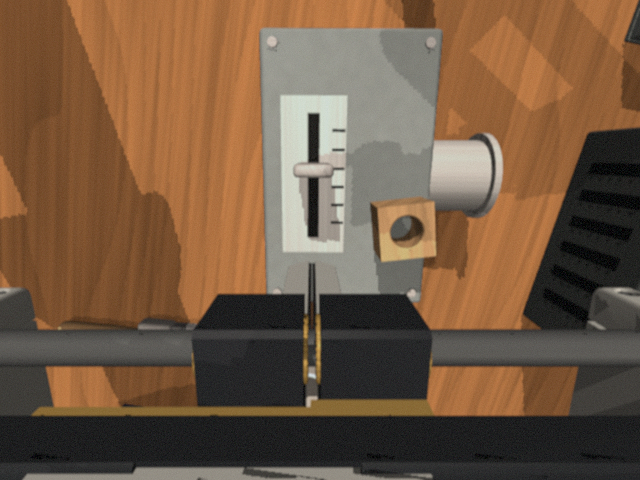

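The tab (313,170) sits at the fourth tick, which is the third click, 48 mm from shut. On to the console.

Emit:
jog_arm:
  plan:
    - [[0, 0, 0.04], [25, 4, 0], 0]
    - [[0, 0, 0.1], [75, 11, 0], 0]
    - [[0, 0, 0.16], [130, 19, 0], 0]
    - [[0, 0, 0.22], [190, 27, 0], 0]
    - [[0, 0, 0.28], [250, 36, 0], 0]
    - [[0, 0, 0.34], [310, 44, 0], 0]
    - [[0, 0, 0.4], [370, 53, 0], 0]
    - [[0, 0, 0.46], [430, 62, 0], 0]
    - [[0, 0, 0.52], [480, 69, 0], 0]
    - [[0, 0, 0.538], [497, 71, 0], 0]

```text
time_s: 14.52
ee_pos: [0.5268, 0.2177, 0.4007]
tool_rot: [[0.339, 0.941, -0.003], [0.941, -0.339, -0.0], [-0.001, -0.003, -1.0]]
ft_force: [-0.4, -0.5, -0.0]
grip_width: 0.004
finger_force: 0.0
```

Emit:
jog_arm:
  plan:
    - [[0, 0, 0], [0, 0, 0], 0]
    - [[0, 0, 0], [0, 0, 0], 0]

```text
time_s: 14.78
ee_pos: [0.5276, 0.2142, 0.4017]
tool_rot: [[0.342, 0.94, -0.002], [0.94, -0.342, -0.001], [-0.001, -0.001, -1.0]]
ft_force: [-0.5, -0.2, -0.2]
grip_width: 0.006
finger_force: 0.0
```

```bash
python3 - <<'E'
from h import *
p,W=snap("wrist","w3.png")
for d in env.landmark_of("start_top",p)[:2]: print(d["conf"],w(W,d["position"]))
P=cloud(p,W).reshape(-1,3);P=P[p["range_z"].ravel()>0];x,y,z=P.T
m=(z>.087)&(z<.094)&(np.hypot(x-.544,y-.262)<.035)
print(m.sum(),cv2.minAreaRect((P[m][:,:2]*1000).astype(np.float32)),np.median(z[m]))
E
python3 go.py 544 262 95
```

```text
0.76 [0.53970458 0.26037873 0.09152207]
911 ((543.6861572265625, 261.01934814453125), (25.48174285888672, 25.109039306640625), 70.00743103027344) 0.09046784408068703
tip [527.6 213.7 203.1] shift tool mm [ 51.   -1.2 108.1] xang 69.92 zaxis [-6.e-04 -4.e-04 -1.e+00] F [ 0.1  0.3 -0.4] t 14.875 [16.  8. 76. -0. 96. 36.] 0.003469383824631152
```

View pics/w3.png

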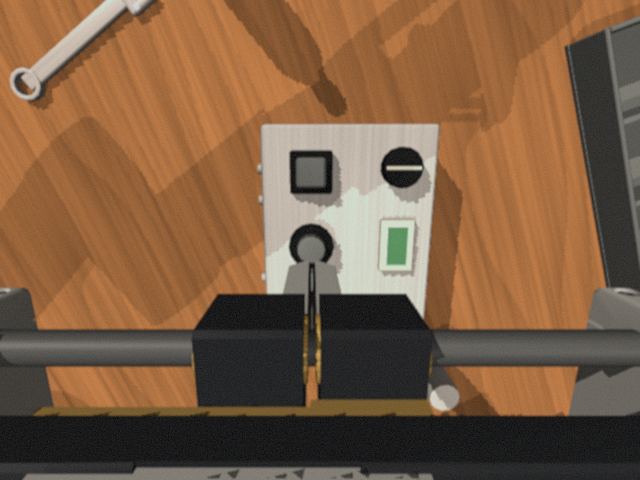

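The square button is at (311,171), centred at (544,261) mm with its top at 90 mm. I'll move above it and lower.

Emit:
jog_arm:
  plan:
    - [[0, 0, 0], [20, -1, 0], 0]
    - [[0, 0, 0], [45, -1, 10], 0]
    - [[0, 0, 0], [50, -1, 40], 0]
    - [[0, 0, 0], [50, -1, 75], 0]
    - [[0, 0, 0], [50, -1, 95], 0]
    - [[0, 0, 0], [50, -1, 105], 0]
    - [[0, 0, 0], [50, -1, 107], 0]
    - [[0, 0, 0], [50, -1, 107], 0]

```text
time_s: 15.88
ee_pos: [0.5441, 0.2624, 0.2968]
tool_rot: [[0.342, 0.94, 0.002], [0.94, -0.342, 0.001], [0.001, 0.001, -1.0]]
ft_force: [-0.3, -0.3, -0.2]
grip_width: 0.005
finger_force: 0.0
```

```bash
python3 go.py 543.7 261 84
```

```text
tip [544.4 262.6  97.6] shift tool mm [-1.7 -0.2 13.6] xang 70.0 zaxis [ 1.8e-03  8.0e-04 -1.0e+00] F [-0.3 -0.3 -0.2] t 15.875 [20. 14. 80.  0. 85. 40.] 0.004867754595520521
```

Emit:
jog_arm:
  plan:
    - [[0, 0, 0], [-1, 0, 3], 0]
    - [[0, 0, 0], [-1, 0, 6], 0]
    - [[0, 0, 0], [-1, 0, 8], 0]
    - [[0, 0, 0], [-1, 0, 10], 0]
    - [[0, 0, 0], [-1, 0, 11], 0]
    - [[0, 0, 0], [-1, 0, 11], 0]

```text
time_s: 16.62
ee_pos: [0.5434, 0.2613, 0.2852]
tool_rot: [[0.342, 0.94, 0.001], [0.94, -0.342, 0.0], [0.0, 0.001, -1.0]]
ft_force: [-0.1, -1.2, 2.8]
grip_width: 0.005
finger_force: 1.9
```

Emit:
jog_arm:
  plan:
    - [[0, 0, 0], [0, 0, 1], 0]
    - [[0, 0, 0], [0, 0, 2], 0]
    - [[0, 0, 0], [0, 0, 2], 0]

```text
time_s: 17.0
ee_pos: [0.5434, 0.2613, 0.2835]
tool_rot: [[0.342, 0.94, 0.001], [0.94, -0.342, 0.0], [0.001, 0.001, -1.0]]
ft_force: [-1.2, -1.5, 6.3]
grip_width: 0.005
finger_force: 3.1
```

Emit:
jog_arm:
  plan:
    - [[0, 0, 0], [0, 0, 1], 0]
    - [[0, 0, 0], [0, 0, 1], 0]

```text
time_s: 17.25
ee_pos: [0.5434, 0.2613, 0.2834]
tool_rot: [[0.342, 0.94, 0.001], [0.94, -0.342, 0.0], [0.001, 0.001, -1.0]]
ft_force: [-1.7, -1.3, 9.0]
grip_width: 0.005
finger_force: 4.6
```

The button is bottomed: the force rises while the position stays put. One more mm, a short hold, then retreat.

Emit:
jog_arm:
  plan:
    - [[0, 0, 0], [0, 0, 1], 0]
    - [[0, 0, 0], [0, 0, 1], 0]
    - [[0, 0, 0], [0, 0, 1], 0]

```text
time_s: 17.62
ee_pos: [0.5433, 0.2612, 0.2834]
tool_rot: [[0.342, 0.94, 0.002], [0.94, -0.342, 0.001], [0.001, 0.002, -1.0]]
ft_force: [-3.8, -1.9, 12.4]
grip_width: 0.005
finger_force: 6.1
```

Emit:
jog_arm:
  plan:
    - [[0, 0, 0], [0, 0, -5], 0]
    - [[0, 0, 0], [0, 0, -15], 0]
    - [[0, 0, 0], [0, 0, -40], 0]
    - [[0, 0, 0], [0, 0, -75], 0]
    - [[0, 0, 0], [-20, 0, -100], 0]
    - [[0, 0, 0], [-45, 0, -110], 0]
    - [[0, 0, 0], [-50, 0, -110], 0]
    - [[0, 0, 0], [-50, 0, -110], 0]

```text
time_s: 18.62
ee_pos: [0.5262, 0.2144, 0.3895]
tool_rot: [[0.342, 0.94, -0.002], [0.94, -0.342, 0.0], [-0.0, -0.002, -1.0]]
ft_force: [-0.2, 0.2, 0.4]
grip_width: 0.004
finger_force: 0.0
```

```bash
python3 - <<'E'
from h import *
p,W=snap("wrist")
P=cloud(p,W).reshape(-1,3);P=P[p["range_z"].ravel()>0];x,y,z=P.T
m=(np.hypot(x-.5437,y-.261)<.009);print("button z",m.sum(),np.median(z[m]))
p,W=snap("side")
for d in env.landmark_of("gate_top",p)[:1]: print("gate",w(W,d["position"]))
o=env.get_obs();print(o["time_s"],o["ee_pos"],o["ft_force"])
E
```

```text
button z 387 0.09075803111151759
gate [ 0.53887711 -0.23785126  0.13307863]
18.775 [0.52634087 0.21486355 0.38939216] [ 0.54474914 -0.633146   -0.10646744]
```

```bash
python3 -c "
from station import env
print(env.sign_off())"
```

```text
the job is handed in; nothing more can be done
None
```

The gate lever rests at its third click, the start button was pressed fully down and came back up, the arm is clear of everything, and the job is handed in at about 19 s.

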